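Blank off a pipe stub with a four-hole flange

TASK

Pick up the loose blank flange by its square plug, set it on the tips of the pipe stub's four studs, turn it until all four holes line up with the studs and lower it, keeping hold of it all the way, until it sits flat and fully home on the stub; then let go of it and move clear. Feel your way: never push the flange against the stub or its studs harder than about 3 kg of force (30 N), do not let it drop, and leave the elbow, coupling and spanner where they are.

Things in the scene. Friction and masses are not known exactly. Their poses are not given: they have to be found in the camera images.
- flange_mid (a point): Loose blank flange lying plug up, 0.4-0.7 kg, 68 mm high in all: aluminium disc 115 mm across, 12 mm thick; on it a round boss 42 mm across, 8 mm high; on that an upright square brass plug 28 x 28 x 48 mm, to be grasped. Point on its axis half-way up, 34 mm above the disc's underside. z up, x and y square to the plug's faces.
- flange_under (a point): Centre of the underside of the flange's disc, same axes. The disc has four 14 mm through holes, 42.5 mm from its axis, at 45, 135, 225 and 315 degrees from x: midway between the plug's faces, so fingers on two opposite plug faces come down between the studs. Any of the four quarter turns fits.
- stub_seat (a point): Fixed steel pipe stub on a square foot plate 130 mm wide, 10 mm thick. Point: centre of its round raised seat, 66 mm across, 75 mm above the bench; z up, x and y square to the foot plate. The flange is home when its underside lies on the seat, flange_mid 34 mm above this point.
- stub_tips (a point): Point on the stub's axis level with the stud tips, 28 mm above the seat. Four upright 12 mm steel studs, 90 degrees apart, 42.5 mm from the axis; their last 6 mm taper to a 7 mm flat tip. They stand in a dark ring clamped at any angle: WHICH WAY THE STUDS LIE IS NOT GIVEN by these axes; find it by feel or by eye. The ring does not turn under 30 N.
- elbow_mid (a point): Bystander: small loose brass pipe elbow lying on the bench, about 50 x 50 mm, 28 mm high; point on its bend, 14 mm up.
- coupling_mid (a point): Bystander: loose brass coupling standing upright, 42 mm across, 45 mm high; point on its axis 22 mm up.
- spanner_grip (a point): Bystander: loose open-ended spanner 170 mm long, lying flat near the edge of the work; point on its handle, its length along x.
There are look-alikes about, which are no part of the job. Of the things shaped like the part that bears stub_seat, the dark steel one is meant.

How it is judged (in metres and radians):
On the way, in this order (a step that is already met when the one before it is completed fails the run):
1. the flange is lifted off the bench in the gripper (height (world z) of flange_mid above 0.13 m and contact force between the fingers and flange above 1 N), for 0.2 s.
2. the flange, still held, sits home on the stub with all four studs through its holes (z of flange_mid in the frame of stub_seat between 0.03 and 0.0375 m and horizontal distance between flange_mid and stub_seat below 0.006 m and angle between flange_mid's own z axis and vertical below 0.06 rad and contact force between the fingers and flange above 1 N), for 0.1 s.
At the end, for the whole second after the job is handed in: The flange rests flat on the stub's seat with all four studs through its holes: its mid point is 34 mm above the seat's centre (31 to 36.5 mm), within 5 mm of the stub's axis, tilted less than 0.04 rad, at rest and released (z of flange_mid in the frame of stub_seat between 0.031 and 0.0365 m and horizontal distance between flange_mid and stub_seat below 0.005 m and angle between flange_mid's own z axis and vertical below 0.04 rad and linear speed of flange below 0.01 m/s and contact force between each of the arm, the fingers and flange below 0.05 N); the robot touches nothing.
It fails at once if the flange is pushed or dropped against the stub or its studs with more than 50 N (contact force between flange and stub above 50 N).
It fails at once if the elbow is moved by more than 30 mm (distance of elbow_mid from where it was at the start of the episode above 0.03 m).
It fails at once if the coupling is moved by more than 30 mm (distance of coupling_mid from where it was at the start of the episode above 0.03 m).
It fails at once if the spanner is moved by more than 30 mm (distance of spanner_grip from where it was at the start of the episode above 0.03 m).
It also fails if it takes over 72 s, if anything falls off the work surface, if the arm or the gripper's body presses on something with over 40 N, if the wrist force passes 120 N, or if a joint passes its speed limit or range.

ROBOT

A 7-joint arm with a two-finger parallel gripper is mounted at the origin on the work surface. World frame = base frame: x ahead of the robot, y to its left, z up, the work surface at z = 0. Lengths are in m, angles in degrees, forces in N, time in s.
With the tool pointing down it reaches from about 0.4 to 0.9 m from the base axis. Payload 5.6 kg.
Tool frame: the origin (TCP) lies at the very end of the fingers, on their centre line; the grasp point (between the pads) lies 19 mm behind it (env.pinch_z is the distance from the TCP to the grasp point, in m); z points along the fingers, x is the direction in which the jaws open and shut, and the axes are right-handed (so a half turn about z gives the same grasp; the last joint's range is limited). The gripper opens to 92 mm and grips with 3 to 60 N. Pads are 20 mm wide; open, the fingers measure 128 mm over their backs; the gripper's body (75 mm by 189 mm) begins 69 mm behind the grasp point.
Start: joints at [68.583, 26.786, -0.665, 91.828, 0.344, 61.387, -3.226], TCP at [0.211, -0.615, 0.215] pointing down, gripper open.
Joint ranges: [-144.91, 144.91], [-17.63, 115.5], [-89.93, 88.59], [15.96, 139.68], [-74.01, 254.01], [8.47, 105.57], [-167.45, 167.45]. Speed limits (degrees/s): [147.25, 147.25, 180, 180, 180, 180, 180].

INTERFACE

Orientations are given as [roll, pitch, yaw] about the fixed x, y, z axes, in that order (R = Rz(yaw) Ry(pitch) Rx(roll)).
In Python, from station import env gives the robot as it stands.
- The arm moves only by the tool drive_tool, never from a script. Its argument "targets" is a list of rows, each an object of numbers: "dx", "dy", "dz": the shift along the tool's x, y, z in units of 0.25 m (1.0 is 0.25 m); "ax", "ay", "az": the turn, a rotation vector about the tool's x, y, z in units of 45 degrees (1.0 is 45 degrees). In form: [{"dx": .., "dy": .., "dz": .., "ax": .., "ay": .., "az": ..}, ...]. A call has 1 to 8 rows; each row is the pose to reach, as a shift and turn from the pose measured when the call began, along the tool's axes at that moment; what a row does not reach only later rows make up. A row lasts 1/12 s, in which the tool goes at most 41.7 mm and 7.16 degrees, less where a joint would pass 70% of its speed; a pose out of reach is approached as far as the arm can. A call with a number of a shift or a turn outside -1 to 1 is refused whole. A call with a gripper value outside its range is refused whole. "claw" is the closure, from 0 (fully open) to 1 (shut), set as the call begins (left out, the last holds). The fingers move at their own pace and stop on an object; the grip force is fixed at half the most. Time passes only in rows, so rows that repeat a pose let the fingers close. It gives the time, the measured TCP pose, the force and the opening at its end, in the units of the state.
- env.get_obs(): the state, without advancing time (a new reading comes with each control period).
- env.get_image(name): name is "scene" or "top"; returns the picture (384x512x3 uint8, blue, green, red); there is no depth.
- env.camera_info(name): a dict with "fx", "fy", "cx", "cy" (pixels), "eye" and "orientation" of the camera in the world. Camera axes: x right, y down, z forward; pixel columns grow to the right and rows downward; lengths in m; the calibration is good to about 2 mm. A picture is of the moment at which its call begins. camera_info takes no time and is no camera call.
- env.close_job(): hands the job in, once; it reports no verdict.
The state is a dict: "clock": time; "qpos": joint angles; "dq": joint speeds; "joint_torque": joint torques, N m; "position": TCP position; "ee_rot": TCP orientation; "ft_force": force on the tool from outside, world axes, zero at the start; "wrist_torque": the same for the moment, N m; "finger_gap": finger opening in m.
Only numpy, scipy, OpenCV 4.12 (cv2) and the standard library are available. Lean on these libraries where they do the work, as an engineer would, in place of code of your own. Each camera call takes 0.05 s, during which the arm holds its last target. There are 200 camera calls.

## Working session

There is one attempt and no reset: what is moved stays moved. The work goes in short steps, Python scripts to look and compute and a tool call to move; the robot and the scene stay as the last step left them, time stands still between calls to the robot, and variables do not carry over. Pictures are saved under pics/ and viewed, about 8 in all and at most 12, crops included, and the job is handed in when it is done.

Besides the shell and the picture viewer there is one more tool, called after "Emit:" as name([rows], argument=value, ...), one row to a line, values as JSON. drive_tool: Moves the arm, as the interface text tells. Shifts and turns lie within -1 to 1; 1 stands for 0.25 m of shift or 45 degrees of turn. Its arguments: {"type":"object","properties":{"targets":{"type":"array","items":{"type":"object","properties":{"dx":{"type":"number"},"dy":{"type":"number"},"dz":{"type":"number"},"ax":{"type":"number"},"ay":{"type":"number"},"az":{"type":"number"}}}},"claw":{"type":"number"}},"required":["targets"]}

```bash
mkdir -p pics; ls; python3 - <<'E'
from station import env
import cv2
for n in("scene","top"):
    cv2.imwrite(f"pics/{n}0.png",env.get_image(n)); print(n,env.camera_info(n))
print(env.get_obs(), env.pinch_z)
E
```

```text
pics
scene {'fx': 383.9782508129157, 'fy': 383.9782508129157, 'cx': 256.7699659307599, 'cy': 195.8714861657068, 'eye': array([1.11431657, 0.24782118, 0.66307785]), 'orientation': array([-135.84454039,    1.12386615,  105.25730352])}
top {'fx': 438.14485274293116, 'fy': 438.14485274293116, 'cx': 259.42680640512157, 'cy': 194.08460123854488, 'eye': array([0.45715976, 0.08358879, 1.19468893]), 'orientation': array([-172.8560445 ,    0.2868101 ,  -90.34424408])}
{'clock': 0.1, 'qpos': array([68.58331025, 26.82971735, -0.66543078, 91.87387619,  0.34467094,
       61.38813308, -3.22617788]), 'dq': array([-0.05304031, -0.17301239, -0.06699248, -0.06494906,  0.02477627,
        0.0221882 , -0.02102206]), 'joint_torque': array([ 1.27279091e-03, -5.21645129e+01, -1.25345617e-02, -2.44368231e+01,
       -5.68220951e-02,  1.41203750e-02,  3.78374546e-05]), 'position': array([ 0.21088533, -0.61429236,  0.21376241]), 'ee_rot': array([ 1.79992962e+02,  8.94850691e-02, -7.10501623e+01]), 'ft_force': array([0.58910438, 0.61688224, 0.13356179]), 'wrist_torque': array([-0.01683922,  0.01531173, -0.0087461 ]), 'finger_gap': 0.09161790431535956} 0.0187
```

View pics/top0.png

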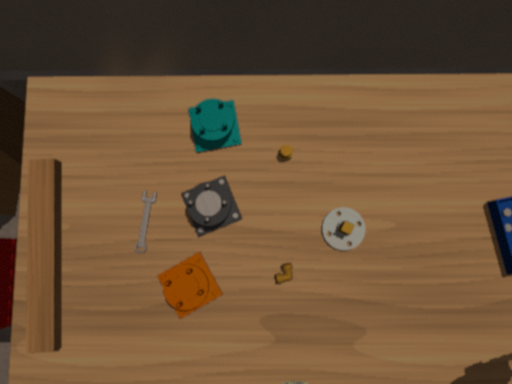

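View pics/scene0.png

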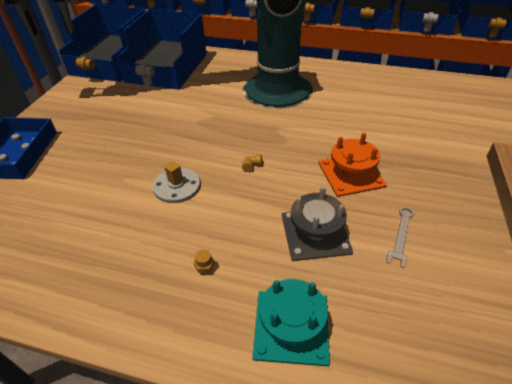

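The scene and top views agree. The three stub-like things are teal (top 214,124), dark grey (210,206) and orange (189,285). The dark steel one at (210,206) is meant. The flange is at top (344,229). I'll confirm with enlarged crops.

```bash
python3 - <<'E'
import cv2,numpy as np
t=cv2.imread("pics/top0.png");s=cv2.imread("pics/scene0.png")
def c(im,x,y,w,h,f=None): return cv2.resize(im[y:y+h,x:x+w],(400,300),interpolation=cv2.INTER_CUBIC)
a=np.hstack([c(t,170,176,80,60),c(t,304,199,80,60)])
b=np.hstack([c(s,276,180,80,60),c(s,137,150,80,60)])
cv2.imwrite("pics/crop1.png",np.clip(np.vstack([a,b]).astype(float)*1.5,0,255).astype(np.uint8))
E
```

```text
(no output)
```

View pics/crop1.png

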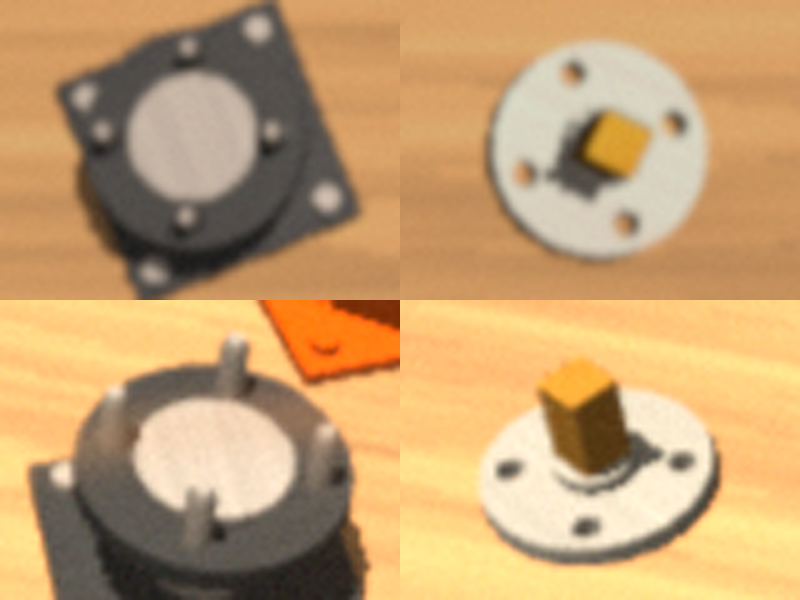

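The dark steel stub is confirmed: dark ring, pale seat, 4 studs, with the tips visible in both views. The flange has its plug and holes visible. Next I fit both poses jointly from the two cameras.

```bash
cat > h.py <<'E'
import numpy as np,cv2
from scipy.spatial.transform import Rotation as R
from scipy.optimize import least_squares
from station import env
def proj(n,P):
    c=env.camera_info(n);q=R.from_euler('xyz',c['orientation'],degrees=True).inv().apply(np.asarray(P)-c['eye'])
    return np.c_[c['fx']*q[:,0]/q[:,2]+c['cx'],c['fy']*q[:,1]/q[:,2]+c['cy']]
def ray(n,p,z):
    c=env.camera_info(n);d=R.from_euler('xyz',c['orientation'],degrees=True).apply([(p[0]-c['cx'])/c['fx'],(p[1]-c['cy'])/c['fy'],1])
    return c['eye']+d*(z-c['eye'][2])/d[2]
def fit(views,z,x0):
    # views: list of (cam, pixels); 4-fold circle of radius .0425 at height z; x,y,yaw(of a hole)
    def pts(v): a=v[2]+np.arange(4)*np.pi/2; return np.c_[v[0]+.0425*np.cos(a),v[1]+.0425*np.sin(a),np.full(4,z)]
    def res(v):
        r=[]
        for n,px in views:
            q=proj(n,pts(v))
            for p in px: d=q-p; r+=list(d[np.argmin((d**2).sum(1))])
        return r
    b=min((least_squares(res,[x0[0],x0[1],a]) for a in np.radians([0,22,45,68])),key=lambda s:s.cost)
    return b.x[:2],np.degrees(b.x[2])%90,np.sqrt(np.mean(b.fun**2))
E
python3 - <<'E'
from h import *
u=lambda L,ox,oy,sx,sy:[((x-sx+.5)/5-.5+ox,(y-sy+.5)/5-.5+oy) for x,y in L]
st=u([(188,47),(101,132),(271,131),(185,216)],170,176,0,0)
ss=u([(236,340),(116,392),(327,432),(200,495)],276,180,0,300)
ht=u([(573,72),(675,124),(626,222),(524,173)],304,199,400,0)
hs=u([(510,468),(585,527),(682,460)],137,150,400,300)
for nm,T,S,z in(("stub",st,ss,.103),("flange",ht,hs,.012)):
    x0=ray("top",np.mean(T,0),z)
    for v in([("top",T)],[("scene",S)],[("top",T),("scene",S)]): print(nm,fit(v,z,x0))
pt=u([(617,145)],304,199,400,0)[0];print("plug",ray("top",pt,.068))
ps=u([(578,385)],137,150,400,300)[0];print("plug",ray("scene",ps,.068))
for n,p in(("elbow",(286,274)),("coup",(286,152)),("span",(145,222))):print(n,ray("top",p,.02))
E
```

```text
stub (array([0.57524898, 0.2201656 ]), np.float64(89.73168038739868), np.float64(0.07644619954222133))
stub (array([0.57899732, 0.2199706 ]), np.float64(89.31720455667235), np.float64(0.333828370278422))
stub (array([0.57696149, 0.22002127]), np.float64(89.49421919996945), np.float64(0.5613161959843721))
flange (array([ 0.51161355, -0.13711489]), np.float64(17.682756943351244), np.float64(0.16198243017561506))
flange (array([ 0.51221751, -0.13643571]), np.float64(17.289110150968625), np.float64(0.14650378873722583))
flange (array([ 0.51177822, -0.13690605]), np.float64(17.594848788125542), np.float64(0.18634550972346112))
plug [ 0.51029662 -0.13567674  0.068     ]
plug [ 0.51604418 -0.13337637  0.068     ]
elbow [0.39126463 0.01968629 0.02      ]
coup [0.71990605 0.01523346 0.02      ]
span [0.53094845 0.39617553 0.02      ]
```

```bash
cat >> h.py <<'E'
def go(p,yaw):
    o=env.get_obs();A=R.from_euler('xyz',o['ee_rot'],degrees=True)
    d=A.inv().apply(np.array(p)-o['position'])/.25
    G=R.from_euler('xyz',[180,0,yaw],degrees=True);w=np.degrees((A.inv()*G).as_rotvec())/45
    print("t",round(o['clock'],2),o['position'].round(4),o['ee_rot'].round(2),"F",o['ft_force'].round(1),"M",o['wrist_torque'].round(2),"gap",round(o['finger_gap'],4))
    print("rows needed",round(np.linalg.norm(d)*.25/.0417,1),round(np.linalg.norm(w)*45/7.16,1),"d",d.round(4),"a",w.round(4))
E
python3 -c "
from h import *
go([.511,-.1365,.215],-27.4)"
```

```text
t 0.1 [ 0.2109 -0.6143  0.2138] [ 1.7999e+02  9.0000e-02 -7.1050e+01] F [0.6 0.6 0.1] M [-0.02  0.02 -0.01] gap 0.0916
rows needed 13.5 6.1 d [-1.4178 -1.756  -0.003 ] a [-6.0e-04  2.0e-03 -9.7e-01]
```

Emit:
drive_tool([
  {"dx": -0.71, "dy": -0.88, "az": -0.97},
  {"dx": -0.71, "dy": -0.88, "az": -0.97},
  {"dx": -0.71, "dy": -0.88, "az": -0.97},
  {"dx": -0.71, "dy": -0.88, "az": -0.97},
  {"dx": -0.71, "dy": -0.88, "az": -0.97},
  {"dx": -0.71, "dy": -0.88, "az": -0.97},
  {"dx": -0.71, "dy": -0.88, "az": -0.97},
  {"dx": -0.71, "dy": -0.88, "az": -0.97},
], claw=0)

```text
validation failed for argument at $.ta...
```

```bash
python3 -c "
from h import *
go([.511,-.1365,.16],-27.4)"
```

```text
t 0.1 [ 0.2109 -0.6143  0.2138] [ 1.7999e+02  9.0000e-02 -7.1050e+01] F [0.6 0.6 0.1] M [-0.02  0.02 -0.01] gap 0.0916
rows needed 13.6 6.1 d [-1.4174 -1.7561  0.217 ] a [-6.0e-04  2.0e-03 -9.7e-01]
```

Emit:
drive_tool([
  {"dx": -0.71, "dy": -0.88, "dz": 0, "ax": 0, "ay": 0, "az": -0.97},
  {"dx": -0.71, "dy": -0.88, "dz": 0, "ax": 0, "ay": 0, "az": -0.97},
  {"dx": -0.71, "dy": -0.88, "dz": 0, "ax": 0, "ay": 0, "az": -0.97},
  {"dx": -0.71, "dy": -0.88, "dz": 0, "ax": 0, "ay": 0, "az": -0.97},
  {"dx": -0.71, "dy": -0.88, "dz": 0, "ax": 0, "ay": 0, "az": -0.97},
  {"dx": -0.71, "dy": -0.88, "dz": 0, "ax": 0, "ay": 0, "az": -0.97},
  {"dx": -0.71, "dy": -0.88, "dz": 0, "ax": 0, "ay": 0, "az": -0.97},
], claw=0)

```text
clock: 0.68
position: [0.3627, -0.3717, 0.2139]
ee_rot: [-179.9, 0.1, -27.0]
ft_force: [0.6, -0.1, -0.0]
finger_gap: 0.0917
```

```bash
python3 -c "
from h import *
go([.511,-.1365,.16],-27.4)"
```

```text
t 0.68 [ 0.3627 -0.3717  0.2139] [-1.7989e+02  9.0000e-02 -2.6960e+01] F [ 0.6 -0.1 -0. ] M [-0.07 -0.03 -0.06] gap 0.0917
rows needed 6.8 0.1 d [ 0.1028 -1.107   0.2174] a [-0.0024  0.002   0.0098]
```

Emit:
drive_tool([
  {"dx": 0.1, "dy": -1.0, "dz": 0.2, "ax": -0.002, "ay": 0.002, "az": 0.01},
  {"dx": 0.1, "dy": -1.0, "dz": 0.2, "ax": -0.002, "ay": 0.002, "az": 0.01},
  {"dx": 0.1, "dy": -1.0, "dz": 0.2, "ax": -0.002, "ay": 0.002, "az": 0.01},
  {"dx": 0.1, "dy": -1.0, "dz": 0.2, "ax": -0.002, "ay": 0.002, "az": 0.01},
  {"dx": 0.1, "dy": -1.0, "dz": 0.2, "ax": -0.002, "ay": 0.002, "az": 0.01},
  {"dx": 0.1, "dy": -1.0, "dz": 0.2, "ax": -0.002, "ay": 0.002, "az": 0.01},
  {"dx": 0.1, "dy": -1.0, "dz": 0.2, "ax": -0.002, "ay": 0.002, "az": 0.01},
  {"dx": 0.1, "dy": -1.0, "dz": 0.2, "ax": -0.002, "ay": 0.002, "az": 0.01},
])

```text
clock: 1.35
position: [0.4992, -0.1561, 0.1635]
ee_rot: [-179.9, 0.1, -27.0]
ft_force: [0.3, -0.6, -0.7]
finger_gap: 0.0921
```

```bash
python3 -c "
from h import *
go([.511,-.1365,.12],-27.4)"
```

```text
t 1.35 [ 0.4992 -0.1561  0.1635] [-1.799e+02  1.000e-01 -2.702e+01] F [ 0.3 -0.6 -0.7] M [-0.01 -0.06  0.06] gap 0.0921
rows needed 1.2 0.1 d [ 0.0066 -0.091   0.1741] a [-0.0022  0.0023  0.0085]
```

Emit:
drive_tool([
  {"dx": 0.007, "dy": -0.091, "dz": 0.174, "ax": -0.002, "ay": 0.002, "az": 0.009},
  {"dx": 0.007, "dy": -0.091, "dz": 0.174, "ax": -0.002, "ay": 0.002, "az": 0.009},
  {"dx": 0.007, "dy": -0.091, "dz": 0.174, "ax": -0.002, "ay": 0.002, "az": 0.009},
  {"dx": 0.007, "dy": -0.091, "dz": 0.174, "ax": -0.002, "ay": 0.002, "az": 0.009},
])

```text
clock: 1.68
position: [0.5101, -0.1379, 0.1199]
ee_rot: [179.9, 0.1, -27.5]
ft_force: [-0.1, 0.3, -0.2]
finger_gap: 0.0917
```

```bash
python3 -c "
from h import *
t=env.get_image('top');s=env.get_image('scene')
c=lambda i,x,y:cv2.resize(i[y:y+90,x:x+80],(400,450),interpolation=cv2.INTER_CUBIC)
cv2.imwrite('pics/g1.png',np.clip(1.4*np.hstack([c(t,304,185),c(s,137,115)]).astype(float),0,255).astype(np.uint8))
go([.511,-.1365,.03],-27.4)"
```

```text
t 1.78 [ 0.5111 -0.1384  0.1211] [ 1.7998e+02 -7.0000e-02 -2.7550e+01] F [ 0.9  1.  -0.4] M [-0.07 -0.1   0.03] gap 0.0919
rows needed 2.2 0.0 d [-0.0042 -0.0068  0.3644] a [ 0.0005 -0.0014 -0.0032]
```

View pics/g1.png

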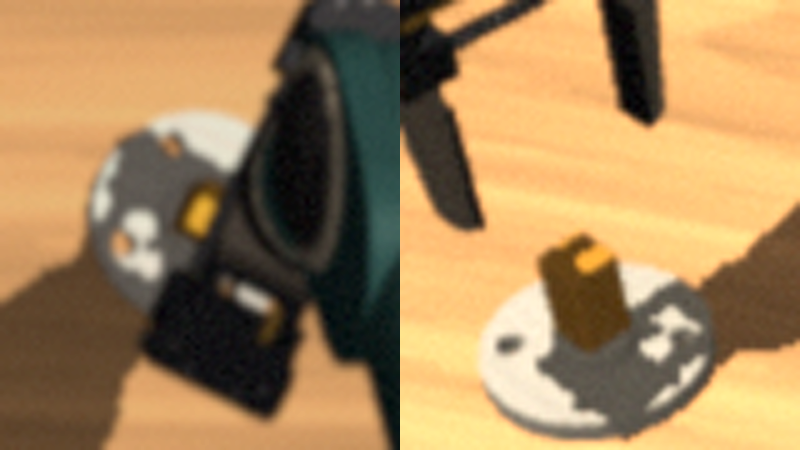

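The open fingers (scene crop tips 470,225 and 645,120) straddle the plug (580,245) as planned, so I descend.

Emit:
drive_tool([
  {"dx": -0.003, "dy": -0.006, "dz": 0.12, "ax": 0, "ay": 0, "az": -0.003},
  {"dx": -0.003, "dy": -0.006, "dz": 0.24, "ax": 0, "ay": 0, "az": -0.003},
  {"dx": -0.003, "dy": -0.006, "dz": 0.32, "ax": 0, "ay": 0, "az": -0.003},
  {"dx": -0.003, "dy": -0.006, "dz": 0.36, "ax": 0, "ay": 0, "az": -0.003},
  {"dx": -0.003, "dy": -0.006, "dz": 0.36, "ax": 0, "ay": 0, "az": -0.003},
  {"dx": -0.003, "dy": -0.006, "dz": 0.36, "ax": 0, "ay": 0, "az": -0.003},
])

```text
clock: 2.28
position: [0.5117, -0.1375, 0.032]
ee_rot: [180.0, -0.1, -27.5]
ft_force: [0.5, 0.1, 0.6]
finger_gap: 0.0922
```

```bash
python3 -c "
from h import *
go([.511,-.1365,.03],-27.4)"
```

```text
t 2.28 [ 0.5117 -0.1375  0.032 ] [ 1.7998e+02 -1.2000e-01 -2.7460e+01] F [0.5 0.1 0.6] M [-0.04 -0.05 -0.01] gap 0.0922
rows needed 0.1 0.0 d [-0.0042 -0.0024  0.0079] a [ 0.0005 -0.0027 -0.0013]
```

Close.

Emit:
drive_tool([
  {"dx": 0, "dy": 0, "dz": 0.007, "ax": 0, "ay": 0, "az": 0},
  {"dx": 0, "dy": 0, "dz": 0.007, "ax": 0, "ay": 0, "az": 0},
  {"dx": 0, "dy": 0, "dz": 0.007, "ax": 0, "ay": 0, "az": 0},
  {"dx": 0, "dy": 0, "dz": 0.007, "ax": 0, "ay": 0, "az": 0},
  {"dx": 0, "dy": 0, "dz": 0.007, "ax": 0, "ay": 0, "az": 0},
  {"dx": 0, "dy": 0, "dz": 0.007, "ax": 0, "ay": 0, "az": 0},
  {"dx": 0, "dy": 0, "dz": 0.007, "ax": 0, "ay": 0, "az": 0},
  {"dx": 0, "dy": 0, "dz": 0.007, "ax": 0, "ay": 0, "az": 0},
], claw=1)

```text
clock: 2.95
position: [0.5116, -0.1375, 0.0302]
ee_rot: [180.0, -0.1, -27.5]
ft_force: [0.4, 1.1, 1.0]
finger_gap: 0.0408
```

```bash
python3 -c "
from h import *
go([.511,-.1365,.2],-27.4)"
```

```text
t 2.95 [ 0.5116 -0.1375  0.0302] [ 1.7998e+02 -1.2000e-01 -2.7460e+01] F [0.4 1.1 1. ] M [-0.04 -0.06  0.  ] gap 0.0408
rows needed 4.1 0.0 d [-0.0028 -0.0021 -0.6791] a [ 0.0005 -0.0026 -0.0013]
```

Still closing, so I wait a bit longer.

Emit:
drive_tool([
  {"dx": 0, "dy": 0, "dz": 0, "ax": 0, "ay": 0, "az": 0},
  {"dx": 0, "dy": 0, "dz": 0, "ax": 0, "ay": 0, "az": 0},
  {"dx": 0, "dy": 0, "dz": 0, "ax": 0, "ay": 0, "az": 0},
  {"dx": 0, "dy": 0, "dz": 0, "ax": 0, "ay": 0, "az": 0},
  {"dx": 0, "dy": 0, "dz": 0, "ax": 0, "ay": 0, "az": 0},
  {"dx": 0, "dy": 0, "dz": 0, "ax": 0, "ay": 0, "az": 0},
])

```text
clock: 3.45
position: [0.5117, -0.1375, 0.0302]
ee_rot: [180.0, -0.1, -27.5]
ft_force: [0.2, 1.2, -0.0]
finger_gap: 0.0278
```

Emit:
drive_tool([
  {"dx": 0, "dy": 0, "dz": -0.05, "ax": 0, "ay": 0, "az": 0},
  {"dx": 0, "dy": 0, "dz": -0.15, "ax": 0, "ay": 0, "az": 0},
  {"dx": 0, "dy": 0, "dz": -0.28, "ax": 0, "ay": 0, "az": 0},
  {"dx": 0, "dy": 0, "dz": -0.42, "ax": 0, "ay": 0, "az": 0},
  {"dx": 0, "dy": 0, "dz": -0.55, "ax": 0, "ay": 0, "az": 0},
  {"dx": 0, "dy": 0, "dz": -0.65, "ax": 0, "ay": 0, "az": 0},
  {"dx": 0, "dy": 0, "dz": -0.68, "ax": 0, "ay": 0, "az": 0},
  {"dx": 0, "dy": 0, "dz": -0.68, "ax": 0, "ay": 0, "az": 0},
])

```text
clock: 4.12
position: [0.5121, -0.1375, 0.2022]
ee_rot: [180.0, -0.3, -27.5]
ft_force: [0.9, -0.0, -5.1]
finger_gap: 0.028
```

```bash
python3 -c "
from h import *
go([.576,.22,.2],-45.4)"
```

```text
t 4.12 [ 0.5121 -0.1375  0.2022] [180.    -0.34 -27.46] F [ 0.9 -0.  -5.1] M [-0.06 -0.    0.02] gap 0.028
rows needed 8.7 2.5 d [-0.4328 -1.3866  0.0061] a [-0.0011 -0.0074  0.3987]
```

Emit:
drive_tool([
  {"dx": -0.03, "dy": -0.1, "dz": 0, "ax": 0, "ay": 0, "az": 0.05},
  {"dx": -0.08, "dy": -0.25, "dz": 0, "ax": 0, "ay": 0, "az": 0.1},
  {"dx": -0.125, "dy": -0.4, "dz": 0, "ax": 0, "ay": -0.004, "az": 0.2},
  {"dx": -0.17, "dy": -0.55, "dz": 0, "ax": 0, "ay": -0.007, "az": 0.3},
  {"dx": -0.22, "dy": -0.7, "dz": 0, "ax": 0, "ay": -0.007, "az": 0.38},
  {"dx": -0.265, "dy": -0.85, "dz": 0, "ax": 0, "ay": -0.007, "az": 0.4},
  {"dx": -0.3, "dy": -0.96, "dz": 0, "ax": 0, "ay": -0.007, "az": 0.4},
  {"dx": -0.312, "dy": -1.0, "dz": 0, "ax": 0, "ay": -0.007, "az": 0.4},
])

```text
clock: 4.78
position: [0.5563, 0.1265, 0.1992]
ee_rot: [-180.0, 0.3, -45.0]
ft_force: [0.7, 1.0, -4.2]
finger_gap: 0.028
```

```bash
python3 -c "
from h import *
go([.576,.22,.17],-45.4)"
```

```text
t 4.78 [0.5563 0.1265 0.1992] [-180.      0.27  -45.05] F [ 0.7  1.  -4.2] M [ 0.08 -0.08 -0.03] gap 0.028
rows needed 2.4 0.1 d [-0.2085 -0.3201  0.1178] a [-0.      0.0061  0.0078]
```

Emit:
drive_tool([
  {"dx": -0.06, "dy": -0.1, "dz": 0.03, "ax": 0, "ay": 0.006, "az": 0.008},
  {"dx": -0.12, "dy": -0.2, "dz": 0.07, "ax": 0, "ay": 0.006, "az": 0.008},
  {"dx": -0.18, "dy": -0.28, "dz": 0.12, "ax": 0, "ay": 0.006, "az": 0.008},
  {"dx": -0.209, "dy": -0.32, "dz": 0.15, "ax": 0, "ay": 0.006, "az": 0.008},
  {"dx": -0.209, "dy": -0.32, "dz": 0.158, "ax": 0, "ay": 0.006, "az": 0.008},
  {"dx": -0.209, "dy": -0.32, "dz": 0.158, "ax": 0, "ay": 0.006, "az": 0.008},
  {"dx": -0.209, "dy": -0.32, "dz": 0.158, "ax": 0, "ay": 0.006, "az": 0.008},
])

```text
clock: 5.37
position: [0.5757, 0.2177, 0.1589]
ee_rot: [179.8, -0.0, -45.5]
ft_force: [0.2, -1.0, -4.9]
finger_gap: 0.0278
```

```bash
python3 -c "
from h import *
t=env.get_image('top');s=env.get_image('scene')
c=lambda i,x,y:cv2.resize(i[y:y+90,x:x+80],(400,450),interpolation=cv2.INTER_CUBIC)
cv2.imwrite('pics/p1.png',np.clip(1.4*np.hstack([c(t,170,165),c(s,276,145)]).astype(float),0,255).astype(np.uint8))
go([.576,.22,.14],-45.4)"
```

```text
t 5.47 [0.5764 0.2179 0.1601] [ 1.7996e+02 -6.0000e-02 -4.5560e+01] F [-0.2 -0.2 -5.1] M [-0.04 -0.03 -0.03] gap 0.028
rows needed 0.5 0.0 d [-0.0072 -0.005   0.0804] a [ 0.0008 -0.0013 -0.0035]
```

View pics/p1.png

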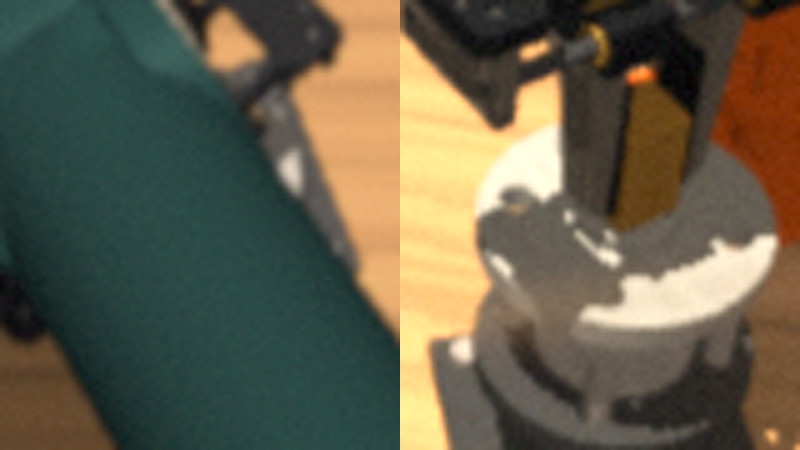

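Emit:
drive_tool([
  {"dx": -0.007, "dy": -0.005, "dz": 0.03, "ax": 0, "ay": 0, "az": -0.003},
  {"dx": -0.007, "dy": -0.005, "dz": 0.06, "ax": 0, "ay": 0, "az": -0.003},
  {"dx": -0.007, "dy": -0.005, "dz": 0.085, "ax": 0, "ay": 0, "az": -0.003},
  {"dx": -0.007, "dy": -0.005, "dz": 0.085, "ax": 0, "ay": 0, "az": -0.003},
  {"dx": -0.007, "dy": -0.005, "dz": 0.085, "ax": 0, "ay": 0, "az": -0.003},
])

```text
clock: 5.88
position: [0.5756, 0.2196, 0.1381]
ee_rot: [179.9, -0.0, -45.4]
ft_force: [0.7, -0.2, -4.4]
finger_gap: 0.028
```

```bash
python3 -c "
from h import *
s=env.get_image('scene')
x,y=276,155
im=cv2.resize(s[y:y+80,x:x+80],(600,600),interpolation=cv2.INTER_CUBIC)
im=np.clip(1.6*im.astype(float),0,255).astype(np.uint8)
o=env.get_obs();p=o['position']
def dr(z,r,col,c=p,n=60,ph=0):
  a=np.arange(n)*2*np.pi/n+ph
  for q in proj('scene',np.c_[c[0]+r*np.cos(a),c[1]+r*np.sin(a),np.full(n,z)]): cv2.circle(im,tuple(int(v) for v in ((q-[x,y]+.5)*7.5)),2,col,-1)
dr(p[2]-.018,.0575,(0,0,255));dr(p[2]-.030,.0575,(0,0,255))
b=np.radians(o['ee_rot'][2])
for k in range(4):
  a=b+np.pi/4+k*np.pi/2; dr(p[2]-.018,.007,(0,255,0),p+.0425*np.array([np.cos(a),np.sin(a),0]),12)
cv2.imwrite('pics/p2.png',im)
go([.576,.22,.13],-45.4)"
```

```text
t 5.93 [0.576  0.2199 0.1386] [ 1.7995e+02 -5.0000e-02 -4.5420e+01] F [-0.2  0.  -4. ] M [ 0.04 -0.08 -0.05] gap 0.0279
rows needed 0.2 0.0 d [-0.0001 -0.0003  0.0345] a [ 0.0011 -0.0011 -0.0005]
```

View pics/p2.png

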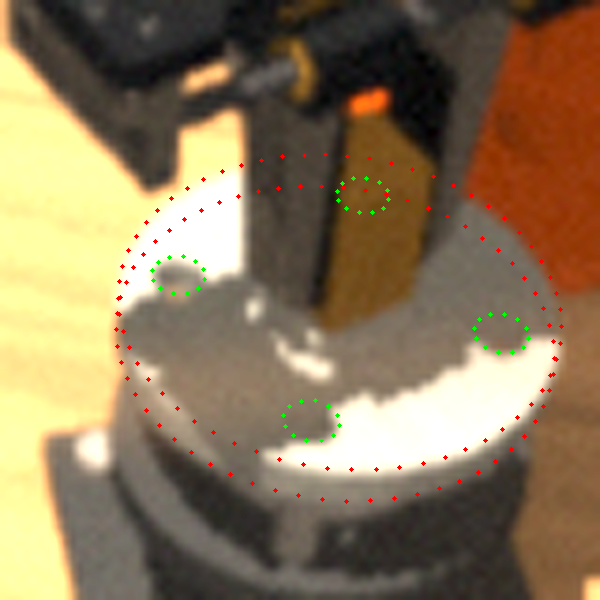

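The predicted outline matches the held disc within about 0.5 px, so the grasp is centred. Now I descend gently by feel.

Emit:
drive_tool([
  {"dx": 0.002, "dy": -0.002, "dz": 0.012, "ax": 0, "ay": 0, "az": 0},
  {"dx": 0.002, "dy": -0.002, "dz": 0.018, "ax": 0, "ay": 0, "az": 0},
  {"dx": 0.002, "dy": -0.002, "dz": 0.022, "ax": 0, "ay": 0, "az": 0},
  {"dx": 0.002, "dy": -0.002, "dz": 0.026, "ax": 0, "ay": 0, "az": 0},
  {"dx": 0.002, "dy": -0.002, "dz": 0.026, "ax": 0, "ay": 0, "az": 0},
])

```text
clock: 6.35
position: [0.5766, 0.2199, 0.1319]
ee_rot: [179.9, -0.0, -45.4]
ft_force: [0.1, 0.4, -4.9]
finger_gap: 0.0282
```

Emit:
drive_tool([
  {"dx": 0, "dy": 0, "dz": 0.004, "ax": 0, "ay": 0, "az": 0},
  {"dx": 0, "dy": 0, "dz": 0.006, "ax": 0, "ay": 0, "az": 0},
  {"dx": 0, "dy": 0, "dz": 0.006, "ax": 0, "ay": 0, "az": 0},
])

```text
clock: 6.6
position: [0.5765, 0.2198, 0.1303]
ee_rot: [179.9, -0.0, -45.4]
ft_force: [0.4, 0.9, -5.7]
finger_gap: 0.0281
```

```bash
python3 -c "
from h import *
go([.5765,.22,.129],-45.4)"
```

```text
t 6.6 [0.5765 0.2198 0.1303] [ 1.7992e+02 -4.0000e-02 -4.5420e+01] F [ 0.4  0.9 -5.7] M [-0.05 -0.06  0.02] gap 0.0281
rows needed 0.0 0.0 d [-0.0005 -0.0005  0.0052] a [ 0.0017 -0.0008 -0.0005]
```

No contact 3 mm below the tip level, so the tips are in the holes. I continue down.

Emit:
drive_tool([
  {"dx": 0, "dy": 0, "dz": 0.004, "ax": 0, "ay": 0, "az": 0},
  {"dx": 0, "dy": 0, "dz": 0.006, "ax": 0, "ay": 0, "az": 0},
  {"dx": 0, "dy": 0, "dz": 0.006, "ax": 0, "ay": 0, "az": 0},
])

```text
clock: 6.85
position: [0.5764, 0.2198, 0.1287]
ee_rot: [179.9, -0.0, -45.4]
ft_force: [0.2, 0.8, -4.8]
finger_gap: 0.0278
```

Emit:
drive_tool([
  {"dx": 0, "dy": 0, "dz": 0.004, "ax": 0, "ay": 0, "az": 0},
  {"dx": 0, "dy": 0, "dz": 0.006, "ax": 0, "ay": 0, "az": 0},
  {"dx": 0, "dy": 0, "dz": 0.006, "ax": 0, "ay": 0, "az": 0},
])

```text
clock: 7.1
position: [0.5763, 0.2197, 0.1269]
ee_rot: [179.9, -0.0, -45.4]
ft_force: [-0.3, 0.2, -5.2]
finger_gap: 0.0276
```

```bash
python3 -c "
from h import *
go([.5765,.22,.126],-45.4)"
```

```text
t 7.1 [0.5763 0.2197 0.1269] [ 1.7989e+02 -2.0000e-02 -4.5420e+01] F [-0.3  0.2 -5.2] M [-0.01 -0.05 -0.04] gap 0.0276
rows needed 0.0 0.0 d [-0.0002 -0.0014  0.0038] a [ 0.0024 -0.0005 -0.0005]
```

Emit:
drive_tool([
  {"dx": 0, "dy": -0.001, "dz": 0.004, "ax": 0.002, "ay": 0, "az": 0},
  {"dx": 0, "dy": -0.001, "dz": 0.007, "ax": 0.002, "ay": 0, "az": 0},
  {"dx": 0, "dy": -0.001, "dz": 0.007, "ax": 0.002, "ay": 0, "az": 0},
])

```text
clock: 7.35
position: [0.5763, 0.2198, 0.125]
ee_rot: [180.0, -0.0, -45.4]
ft_force: [-1.4, -0.4, -4.9]
finger_gap: 0.0279
```

Emit:
drive_tool([
  {"dx": 0, "dy": 0, "dz": 0.004, "ax": 0, "ay": 0, "az": 0},
  {"dx": 0, "dy": 0, "dz": 0.008, "ax": 0, "ay": 0, "az": 0},
  {"dx": 0, "dy": 0, "dz": 0.008, "ax": 0, "ay": 0, "az": 0},
])

```text
clock: 7.6
position: [0.5762, 0.2197, 0.1227]
ee_rot: [179.9, -0.0, -45.4]
ft_force: [0.4, -0.4, -4.7]
finger_gap: 0.0278
```

```bash
python3 -c "
from h import *
go([.5765,.22,.12],-45.4)"
```

```text
t 7.6 [0.5762 0.2197 0.1227] [ 1.7994e+02 -1.0000e-02 -4.5420e+01] F [ 0.4 -0.4 -4.7] M [-0.06 -0.07  0.02] gap 0.0278
rows needed 0.1 0.0 d [ 0.0001 -0.0017  0.0109] a [ 0.0014 -0.0001 -0.0005]
```

The full stud diameter is in the holes without force. I keep lowering.

Emit:
drive_tool([
  {"dx": 0, "dy": 0, "dz": 0.006, "ax": 0, "ay": 0, "az": 0},
  {"dx": 0, "dy": 0, "dz": 0.012, "ax": 0, "ay": 0, "az": 0},
  {"dx": 0, "dy": 0, "dz": 0.017, "ax": 0, "ay": 0, "az": 0},
  {"dx": 0, "dy": 0, "dz": 0.02, "ax": 0, "ay": 0, "az": 0},
])

```text
clock: 7.93
position: [0.576, 0.2196, 0.1174]
ee_rot: [179.9, 0.0, -45.4]
ft_force: [-0.1, 0.2, -4.6]
finger_gap: 0.028
```

Emit:
drive_tool([
  {"dx": 0, "dy": -0.001, "dz": 0.006, "ax": 0, "ay": 0, "az": 0},
  {"dx": 0, "dy": -0.001, "dz": 0.012, "ax": 0, "ay": 0, "az": 0},
  {"dx": 0, "dy": -0.001, "dz": 0.018, "ax": 0, "ay": 0, "az": 0},
  {"dx": 0, "dy": -0.001, "dz": 0.02, "ax": 0, "ay": 0, "az": 0},
])

```text
clock: 8.27
position: [0.5761, 0.2197, 0.1121]
ee_rot: [179.9, 0.0, -45.4]
ft_force: [-0.1, 0.1, -5.3]
finger_gap: 0.0283
```

```bash
python3 -c "
from h import *
go([.5765,.22,.107],-45.4)"
```

```text
t 8.27 [0.5761 0.2197 0.1121] [ 1.799e+02  1.000e-02 -4.543e+01] F [-0.1  0.1 -5.3] M [-0.07 -0.04  0.03] gap 0.0283
rows needed 0.1 0.0 d [ 0.0004 -0.002   0.0203] a [ 0.0023  0.0003 -0.0006]
```

Emit:
drive_tool([
  {"dx": 0, "dy": -0.001, "dz": 0.004, "ax": 0.002, "ay": 0, "az": 0},
  {"dx": 0, "dy": -0.001, "dz": 0.008, "ax": 0.002, "ay": 0, "az": 0},
  {"dx": 0, "dy": -0.001, "dz": 0.012, "ax": 0.002, "ay": 0, "az": 0},
  {"dx": 0, "dy": -0.001, "dz": 0.016, "ax": 0.002, "ay": 0, "az": 0},
])

```text
clock: 8.6
position: [0.5763, 0.2199, 0.108]
ee_rot: [180.0, 0.0, -45.4]
ft_force: [-0.0, -0.0, -5.2]
finger_gap: 0.0275
```

Emit:
drive_tool([
  {"dx": 0, "dy": 0, "dz": 0.003, "ax": 0, "ay": 0, "az": 0},
  {"dx": 0, "dy": 0, "dz": 0.005, "ax": 0, "ay": 0, "az": 0},
  {"dx": 0, "dy": 0, "dz": 0.006, "ax": 0, "ay": 0, "az": 0},
])

```text
clock: 8.85
position: [0.5762, 0.2199, 0.1064]
ee_rot: [180.0, 0.0, -45.4]
ft_force: [-0.1, -0.3, -5.0]
finger_gap: 0.0278
```

Emit:
drive_tool([
  {"dx": 0, "dy": 0, "dz": 0.002, "ax": 0, "ay": 0, "az": 0},
  {"dx": 0, "dy": 0, "dz": 0.003, "ax": 0, "ay": 0, "az": 0},
  {"dx": 0, "dy": 0, "dz": 0.003, "ax": 0, "ay": 0, "az": 0},
])

```text
clock: 9.1
position: [0.5762, 0.2199, 0.1056]
ee_rot: [180.0, 0.0, -45.4]
ft_force: [-0.1, -0.1, -3.3]
finger_gap: 0.0276
```

Contact is beginning. I press down a little more.

Emit:
drive_tool([
  {"dx": 0, "dy": 0, "dz": 0.002, "ax": 0, "ay": 0, "az": 0},
  {"dx": 0, "dy": 0, "dz": 0.003, "ax": 0, "ay": 0, "az": 0},
  {"dx": 0, "dy": 0, "dz": 0.003, "ax": 0, "ay": 0, "az": 0},
])

```text
clock: 9.35
position: [0.5763, 0.22, 0.1053]
ee_rot: [180.0, 0.0, -45.4]
ft_force: [-1.5, -0.2, -2.5]
finger_gap: 0.0279
```

```bash
python3 -c "
from h import *
go([.5765,.22,.105],-45.4)"
```

```text
t 9.35 [0.5763 0.22   0.1053] [180.     0.   -45.42] F [-1.5 -0.2 -2.5] M [-0.16  0.2  -0.04] gap 0.0279
rows needed 0.0 0.0 d [ 0.0004 -0.0005  0.001 ] a [ 0.0001  0.     -0.0005]
```

Emit:
drive_tool([
  {"dx": 0, "dy": 0, "dz": 0.003, "ax": 0, "ay": 0, "az": 0},
  {"dx": 0, "dy": 0, "dz": 0.006, "ax": 0, "ay": 0, "az": 0},
  {"dx": 0, "dy": 0, "dz": 0.006, "ax": 0, "ay": 0, "az": 0},
  {"dx": 0, "dy": 0, "dz": 0.006, "ax": 0, "ay": 0, "az": 0},
])

```text
clock: 9.68
position: [0.5763, 0.22, 0.1052]
ee_rot: [180.0, -0.0, -45.4]
ft_force: [-4.7, -1.7, 6.5]
finger_gap: 0.0277
```

```bash
python3 -c "
from h import *
s=env.get_image('scene')
x,y=276,165
im=cv2.resize(s[y:y+80,x:x+80],(600,600),interpolation=cv2.INTER_CUBIC)
cv2.imwrite('pics/p3.png',np.clip(1.6*im.astype(float),0,255).astype(np.uint8))
go([.5765,.22,.105],-45.4)"
```

```text
t 9.73 [0.5763 0.22   0.1052] [ 1.800e+02 -3.000e-02 -4.543e+01] F [-4.  -2.2  6.8] M [-0.51  0.96 -0.03] gap 0.0276
rows needed 0.0 0.0 d [ 0.0005 -0.0004  0.0009] a [ 0.0001 -0.0007 -0.0006]
```

View pics/p3.png

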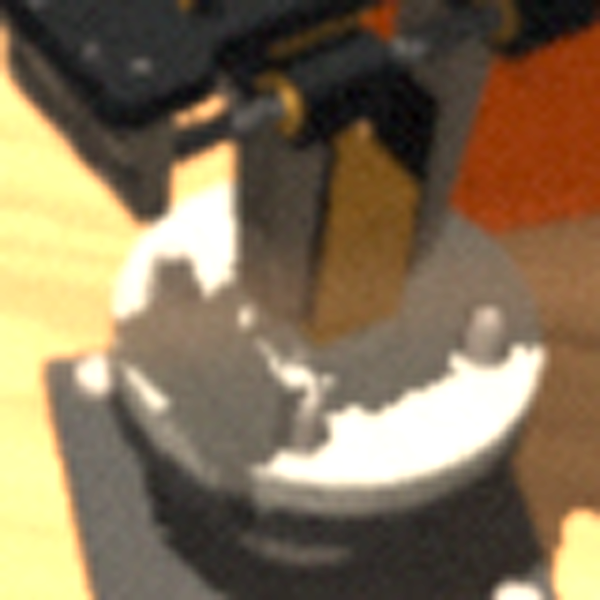

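The flange is home: stud tips protrude through the disc at (485,335), (305,420) and (175,280), z holds at 0.1052, and the net force on the seat is about 11 N. I ease off and release.

Emit:
drive_tool([
  {"dx": 0, "dy": 0, "dz": 0, "ax": 0, "ay": 0, "az": 0},
  {"dx": 0, "dy": 0, "dz": 0, "ax": 0, "ay": 0, "az": 0},
  {"dx": 0, "dy": 0, "dz": 0, "ax": 0, "ay": 0, "az": 0},
])

```text
clock: 9.98
position: [0.5766, 0.2201, 0.1053]
ee_rot: [-180.0, -0.0, -45.4]
ft_force: [-0.3, 0.5, -0.4]
finger_gap: 0.028
```

Emit:
drive_tool([
  {"dx": 0, "dy": 0, "dz": 0, "ax": 0, "ay": 0, "az": 0},
  {"dx": 0, "dy": 0, "dz": 0, "ax": 0, "ay": 0, "az": 0},
  {"dx": 0, "dy": 0, "dz": 0, "ax": 0, "ay": 0, "az": 0},
  {"dx": 0, "dy": 0, "dz": 0, "ax": 0, "ay": 0, "az": 0},
  {"dx": 0, "dy": 0, "dz": 0, "ax": 0, "ay": 0, "az": 0},
  {"dx": 0, "dy": 0, "dz": 0, "ax": 0, "ay": 0, "az": 0},
  {"dx": 0, "dy": 0, "dz": 0, "ax": 0, "ay": 0, "az": 0},
  {"dx": 0, "dy": 0, "dz": 0, "ax": 0, "ay": 0, "az": 0},
], claw=0)

```text
clock: 10.65
position: [0.5766, 0.2201, 0.1053]
ee_rot: [-180.0, -0.0, -45.4]
ft_force: [-0.0, 0.3, -0.3]
finger_gap: 0.0789
```

Emit:
drive_tool([
  {"dx": 0, "dy": 0, "dz": 0, "ax": 0, "ay": 0, "az": 0},
  {"dx": 0, "dy": 0, "dz": -0.05, "ax": 0, "ay": 0, "az": 0},
  {"dx": 0, "dy": 0, "dz": -0.15, "ax": 0, "ay": 0, "az": 0},
  {"dx": 0, "dy": 0, "dz": -0.3, "ax": 0, "ay": 0, "az": 0},
  {"dx": 0, "dy": 0, "dz": -0.45, "ax": 0, "ay": 0, "az": 0},
  {"dx": 0, "dy": 0, "dz": -0.6, "ax": 0, "ay": 0, "az": 0},
  {"dx": 0, "dy": 0, "dz": -0.6, "ax": 0, "ay": 0, "az": 0},
  {"dx": 0, "dy": 0, "dz": -0.6, "ax": 0, "ay": 0, "az": 0},
])

```text
clock: 11.32
position: [0.5777, 0.221, 0.259]
ee_rot: [-179.7, -0.2, -45.4]
ft_force: [0.9, 0.4, -1.0]
finger_gap: 0.0919
```

Emit:
drive_tool([
  {"dx": 0.2, "dy": 0.2, "dz": 0, "ax": 0, "ay": 0, "az": 0},
  {"dx": 0.4, "dy": 0.4, "dz": 0, "ax": 0, "ay": 0, "az": 0},
  {"dx": 0.5, "dy": 0.5, "dz": 0, "ax": 0, "ay": 0, "az": 0},
  {"dx": 0.5, "dy": 0.5, "dz": 0, "ax": 0, "ay": 0, "az": 0},
  {"dx": 0.5, "dy": 0.5, "dz": 0, "ax": 0, "ay": 0, "az": 0},
  {"dx": 0.5, "dy": 0.5, "dz": 0, "ax": 0, "ay": 0, "az": 0},
  {"dx": 0.5, "dy": 0.5, "dz": 0, "ax": 0, "ay": 0, "az": 0},
  {"dx": 0.5, "dy": 0.5, "dz": 0, "ax": 0, "ay": 0, "az": 0},
])

```text
clock: 11.98
position: [0.5759, 0.0464, 0.2582]
ee_rot: [-179.6, -0.1, -45.3]
ft_force: [0.4, 1.2, -0.4]
finger_gap: 0.0921
```

```bash
python3 -c "
from h import *
t=env.get_image('top');s=env.get_image('scene')
a=cv2.resize(s[160:240,276:356],(400,400),interpolation=cv2.INTER_CUBIC)
b=cv2.resize(t[166:246,170:250],(400,400),interpolation=cv2.INTER_CUBIC)
cv2.imwrite('pics/f.png',np.clip(1.4*np.hstack([b,a]).astype(float),0,255).astype(np.uint8))
go([.576,.22,.2],-45.4)"
```

```text
t 12.08 [0.576  0.0467 0.2584] [-1.7964e+02 -1.4000e-01 -4.5210e+01] F [ 0.4 -0.  -0.6] M [-0.05 -0.03 -0.01] gap 0.092
rows needed 4.4 0.1 d [-0.4927 -0.4867  0.2355] a [-0.008  -0.0031  0.0042]
```

View pics/f.png

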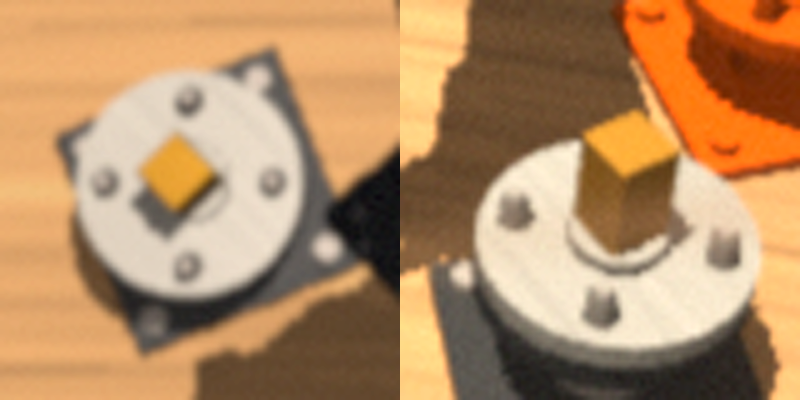

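All four studs show through the holes (top crop 189,100; 105,182; 272,182; 188,266). The flange lies flat and the gripper is clear, so I hand in.

```bash
python3 -c "
from station import env
print(env.close_job())"
```

```text
the job is handed in; nothing more can be done
None
```

The flange is on the dark steel stub with all four studs through its holes. I released it, moved the gripper clear and handed the job in at about 12 s; no verdict was reported.

- **Pick-up and fit:** I gripped it by the plug, lifted it and turned it about 18° so its holes matched the studs as seen by camera. It went down over the studs without catching.
- **Seating:** It stopped at tool height 0.1052 m, which is where the seat should be. The readings between moves showed at most about 12 N against the seat. I only read force at the end of each move, so a short spike in between would not have shown.
- **Final check:** The last pictures showed all four stud tips through the disc, which looked flat, with the gripper about 0.17 m to the side and 0.26 m up. The wrist force was close to zero.
- **Disagreement:** The two cameras disagreed by about 4 mm on the stub's x position. I aimed between them, and the free fit suggests that was close enough.
- **Not checked:** I did not measure the elbow, coupling and spanner again at the end. I kept the path over the bench high and felt no unexpected contact.

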